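Show the filter basket to the camera

TASK

Lift the tamper out of the coffee filter basket it stands in and stand it upright, fully home, in the bore of the wooden stand that it fits, and let go of it. Then pick up that same basket, the deep one, and hold it up to the table camera so that its perforated underside squarely faces the lens, centred on the lens axis with the underside about 12 cm from the glass. Finish while still holding it there, motionless; do not touch the camera, and leave everything else where it is.

Things in the scene. Friction and masses are not known exactly. Their poses are not given: they have to be found in the camera images.
- basket: The coffee filter basket: an open-topped round steel cup, 32 mm high, 57 mm across outside at the bottom and 58 mm at the rim, wall 3 mm, floor 4 mm with small dark perforations, about 0.12 kg. Loose, standing on the counter, with the tamper standing in it at the start. Origin: centre of its underside; z points up out of its mouth.
- basket_underside (a point): Centre of the outer face of the basket's floor (its perforated underside), same point as the basket's origin; the underside faces along the basket's -z.
- tamper: Coffee tamper, about 0.3 kg: round steel foot 47 mm across and 18 mm high that narrows to an 18 mm neck, then a round dark-wood handle 30 mm across (straight from 52 to 86 mm above the underside), 94 mm high in all. Origin: centre of its underside; z points up along the handle. At the start it stands on the inner floor of the basket, 4 mm above the counter.
- stand: Wooden stand for the tamper, fixed to the counter: a block 150 x 85 x 30 mm with two blind round bores 18 mm deep along its length: the large one, 51 mm across, is the tamper's; the small one (35 mm across, at x = +42 mm) is too small for it and stays empty. Origin: centre of its underside; x along its length, z up.
- stand_bore (a point): Centre of the mouth of the large bore, in the top face of the stand, 30 mm above the counter (x = -35 mm in the stand's frame); the bore's floor lies 18 mm below it. 2 mm of play all round for the tamper's foot.
- camera: The table camera, fixed to the counter: dark round foot 90 mm across, short post, and a grey head (70 x 50 x 30 mm) with a black lens barrel 38 mm across. Not to be touched. Origin: centre of the foot's underside.
- camera_head: The head of the table camera. Origin: the centre of the lens glass, 90 mm above the counter, straight above the centre of the foot. Its z axis is the lens axis, pointing out of the lens: up and roughly towards the robot, leaning 35 degrees (0.61 rad) from the vertical in the direction of the camera's -x. x and y lie across the view.
- view_point (a point): The point in the air on the lens axis, 120 mm out from the glass, where the centre of the basket's underside should be held; the basket's z axis should then run along the camera head's z axis (mouth away from the lens).
- small_basket: Shallow steel basket, 58 mm across and 20 mm high, with a tapered foot; empty; not the one to show. Leave where it is. Origin: centre of its underside.
- dosing_ring: Plain aluminium ring open at both ends, 60 mm outside, 50 mm inside, 22 mm high, lying on the counter. Leave where it is. Origin: centre of its underside.
- mug: White mug, 84 mm across, 95 mm high, with a handle. Leave where it is. Origin: centre of its underside.
- blue_mug: Dark blue mug, 80 mm across, 85 mm high, with a handle. Leave where it is. Origin: centre of its underside.
- pitcher: Steel milk pitcher, 92 mm across, 105 mm high, with a wire handle that stands out to 75 mm from its axis. Leave where it is. Origin: centre of its underside.
- sugar_jar: Glass jar with a wooden cap, 76 mm across, 110 mm high. Leave where it is. Origin: centre of its underside.
- spoon: Steel spoon, 160 mm long, lying flat. Leave where it is. Origin: underside at the middle of its length.
There are look-alikes about, which are no part of the job. Leave any pink look-alike of the tamper alone. Leave any green look-alike of the basket alone.

How it is judged:
On the way:
1. The tamper stands upright, fully home in the large bore of the stand, and the fingers have let go of it (horizontal distance between tamper and stand_bore below 0.005 m and z of tamper in the frame of stand_bore below -0.013 m and angle between tamper's own z axis and vertical below 0.1 rad and contact force between tamper and the fingers below 0.1 N), for 0.3 s.
At the end, for the whole second after the job is handed in: Tamper released in the large bore (5 mm, 13 mm deep, 0.1 rad of upright). Fingers hold the basket still (30 mm/s), underside to the lens: centre within 22 mm of the lens axis in x and y, 95-145 mm from the glass, axes within 0.26 rad, mouth away, over 120 mm above the counter (all of step 1 and x of basket_underside in the frame of camera_head between -0.022 and 0.022 m and y of basket_underside in the frame of camera_head between -0.022 and 0.022 m and z of basket_underside in the frame of camera_head between 0.095 and 0.145 m and angle between the z axis of basket and the z axis of camera_head, either way round below 0.26 rad and angle between basket's own z axis and vertical below 1 rad and height (world z) of basket_underside above 0.12 m and contact force between basket and the fingers above 1 N and linear speed of basket below 0.03 m/s); the arm keeps its last pose, push and grip.
It fails at once if the camera is touched (contact force between camera and the arm above 1 N or contact force between camera and the fingers above 1 N or contact force between camera and basket above 1 N or contact force between camera and tamper above 1 N).
It fails at once if another thing on the counter is moved by more than 30 mm (distance of any of small_basket, dosing_ring, mug, blue_mug, pitcher, sugar_jar, spoon from where it was at the start of the episode above 0.03 m).
It also fails if it takes over 64 s, if anything falls off the work surface, if the arm or the gripper's body presses on something with over 40 N, if the wrist force passes 120 N, or if a joint passes its speed limit or range.

ROBOT

A 6-joint arm with a two-finger parallel gripper is mounted at the origin on the work surface. World frame = base frame: x ahead of the robot, y to its left, z up, the work surface at z = 0. Lengths are in m, angles in rad, forces in N, time in s.
With the tool pointing down it reaches from about 0.375 to 0.9 m from the base axis. Payload 3.1 kg.
Tool frame: the origin (TCP) lies midway between the tips of the shut fingers; the grasp point (between the pads) lies 19 mm behind it (manip.grip_depth is the distance from the TCP to the grasp point, in m); z points along the fingers, y is the line along which they close (so a half turn about z gives the same grasp; the last joint's range is limited). The gripper opens to 85 mm and grips with 20 to 120 N. Pads are 22 mm wide; open, the fingers measure 114 mm over their backs; the gripper's body (76 mm by 85 mm) begins 54 mm behind the grasp point. The pads swing forward as they close: fully open they stand 13 mm farther back than shut.
Start: joints at [0.972, 0.527, 1.433, -0, 1.181, -0.178], TCP at [0.255, 0.57, 0.231] pointing down, gripper open.
Joint ranges: [-3.08, 3.08], [-0.75, 2.2], [0.22, 2.44], [-1.43, 4.57], [0, 2.65], [-2.85, 2.85]. Speed limits (rad/s): [2.79, 2.79, 3.14, 3.14, 3.14, 3.14].

INTERFACE

Orientations are given as a unit quaternion [x, y, z, w].
In Python, from station import telemetry, snapshot, manip gives the robot as it stands. The module is installed in compiled form; this text tells all that it offers.
- The arm moves only by the shell command python3 -m crank 'ROWS' [OPENING] [FORCE]. ROWS is text: rows parted by semicolons, each of 6 numbers parted by spaces: the shift along the tool's x, y, z as a fraction of full scale, then the turn, a rotation vector about the tool's x, y, z as a fraction of full scale. A call has exactly 5 rows; each row shifts and turns the commanded pose from where the row before left it, along the tool's axes as they then stand; what a row does not reach is not made up. Full scale, the value 1, is 4 cm for a shift and 90 degrees for a turn. A row lasts 1/10 s, in which the tool goes at most 50 mm and 8.59 degrees, less where a joint would pass 70% of its speed; a pose out of reach is approached as far as the arm can. A call with a number of a shift or a turn outside -1 to 1 is refused whole. A call with a gripper value outside its range is refused whole. OPENING is the opening, from -1 (shut) to 1 (fully open), set as the call begins (- or left out, the last holds). The fingers move at their own pace and stop on an object; FORCE is the grip in N (left out, the last holds). Time passes only in rows, so rows that do not move let the fingers close, or fill a call up. It gives the time, the measured TCP pose, the force, the opening and the grip force at its end, in the units of the state.
- telemetry.sense(): the state, without advancing time (a new reading comes with each control period).
- snapshot(name): name is "side" or "top"; returns a dict with "image" (400x640x3 uint8, red, green, blue), "depth" (400x640 float32, m along the optical axis (not along the pixel's ray), 0 where there is no reading), "camera_matrix" (3x3 intrinsics, pixels), "rvec" (rotation vector, rad) and "tvec" (3), from world to camera coordinates, as OpenCV has them. Camera axes: x right, y down, z forward; pixel columns grow to the right and rows downward; lengths in m; the calibration is good to about 2 mm. A picture is of the moment at which its call begins.
- manip.sign_off(): hands the job in; it is judged then, once.
The state is a dict: "t": time; "q": joint angles; "qd": joint speeds; "tau": joint torques, N m; "tcp_pos": TCP position; "tool_rot": TCP orientation; "force": force on the tool from outside, world axes, zero at the start; "ft_torque": the same for the moment, N m; "finger_gap": opening from 0.0 (shut) to 1.0 (fully open); "gripper_force": force on a finger pad.
Only numpy, scipy, OpenCV 4.12 (cv2) and the standard library are available. Lean on these libraries where they do the work, as an engineer would, in place of code of your own. Each camera call takes 0.05 s, during which the arm holds its last target. There are 200 camera calls.

## Working session

There is one attempt and no reset: what is moved stays moved. The work goes in short steps, Python scripts to look and compute and a shell command to move; the robot and the scene stay as the last step left them, time stands still between calls to the robot, and variables do not carry over. Pictures are saved under pics/ and viewed, at most 13 in all, crops included, and the job is handed in when it is done.

```bash
mkdir -p pics; cat > h.py <<'E'
import numpy as np, cv2
from station import telemetry, snapshot, manip
from scipy.spatial.transform import Rotation as R
def snap(n,save=None):
    s=snapshot(n)
    if save: cv2.imwrite(f'pics/{save}.png',cv2.cvtColor(s['image'],cv2.COLOR_RGB2BGR))
    return s
def RT(s): return cv2.Rodrigues(np.array(s['rvec'],float))[0],np.array(s['tvec'],float).ravel()
def ray(s,u,v):
    r,t=RT(s); d=r.T@np.linalg.solve(np.array(s['camera_matrix']),[u,v,1.]); return -r.T@t,d
def plane(s,u,v,z):
    c,d=ray(s,u,v); return c+d*(z-c[2])/d[2]
def cloud(s):
    r,t=RT(s); h,w=s['depth'].shape; u,v=np.meshgrid(np.arange(w),np.arange(h))
    p=np.stack([u,v,np.ones_like(u)],-1)@np.linalg.inv(s['camera_matrix']).T*s['depth'][...,None]
    return (p-t)@r
def proj(s,p):
    return cv2.projectPoints(np.array(p,float).reshape(-1,3),np.array(s['rvec'],float),np.array(s['tvec'],float),np.array(s['camera_matrix'],float),None)[0].reshape(-1,2)
E
python3 - <<'E'
from h import *
for n in('side','top'):
    s=snap(n,n+'0'); r,t=RT(s); print(n,-r.T@t,r[2],s['camera_matrix'][0][0])
print(telemetry.sense())
E
```

```text
side [-0.16021005 -0.84441346  1.06234215] [ 0.48610108  0.58314262 -0.65088434] 487.0974040585114
top [0.39370887 0.01834504 1.63034886] [ 0.10346483 -0.01479635 -0.99452305] 450.8666555616452
{'t': 0.1, 'q': array([ 9.71487438e-01,  5.28381448e-01,  1.43376634e+00,  1.89669826e-05,
        1.18139202e+00, -1.78523485e-01]), 'qd': array([ 0.00030862, -0.00219264, -0.0025251 , -0.00066275,  0.00051493,
       -0.00034878]), 'tau': array([-1.65438169e-04, -4.43305743e+01, -1.78585392e+01, -2.55479508e-04,
        3.88422588e-03, -9.09588671e-07]), 'tcp_pos': array([0.25491586, 0.56995526, 0.23042889]), 'tool_rot': array([ 2.08847389e-01,  9.77947759e-01, -8.97545703e-04, -3.77281742e-04]), 'force': array([ 0.40234423, -0.23241332, -0.33487787]), 'ft_torque': array([ 0.02778356, -0.00339107,  0.0216323 ]), 'gripper_force': 0.0, 'finger_gap': 1.0007148898813805}
```

View pics/side0.png

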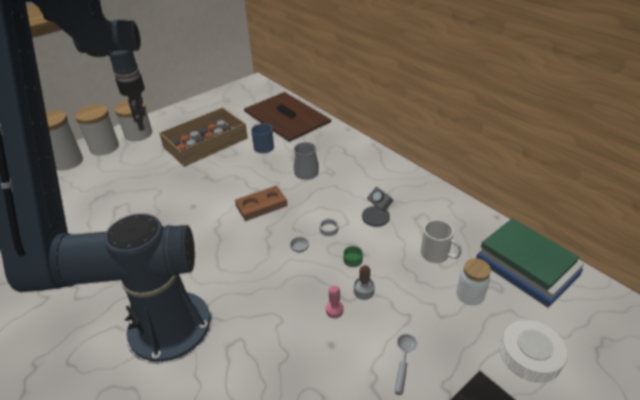

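View pics/top0.png

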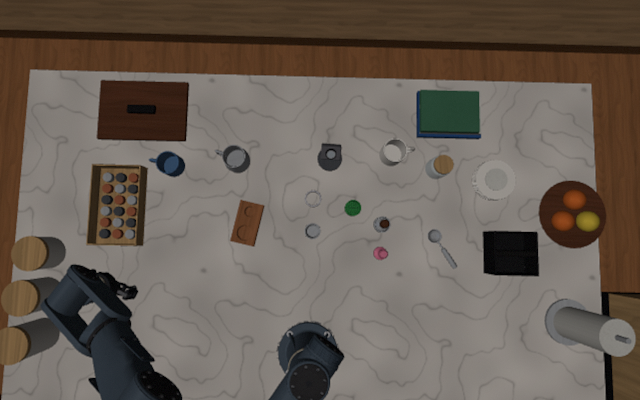

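Candidates. Tamper: the dark-handled one in a steel cup, at side (364,282) and top (382,224), against the pink one at side (335,302) and top (381,253). Basket: the steel cup under the tamper, against the green one at side (353,256), the small basket at side (299,244) and the ring at side (329,227). By the description I choose the dark-handled tamper in the steel cup, and I'll check it in one close crop.

```bash
python3 - <<'E'
from h import *
S=snap('side');T=snap('top')
def crop(s,u,v,r=32,k=6): 
    return cv2.resize(cv2.cvtColor(s['image'][v-r:v+r,u-r:u+r],cv2.COLOR_RGB2BGR),None,fx=k,fy=k,interpolation=cv2.INTER_CUBIC)[:260*10]
rows=[np.hstack([cv2.resize(crop(s,*c),(260,260)) for c in l]) for s,l in((S,[(364,280),(262,203),(377,205)]),(T,[(382,226),(247,223),(330,155)]))]
cv2.imwrite('pics/crops.png',np.vstack(rows))
P=cloud(S);Q=cloud(T)
for n,s,p,l in(('side',S,P,[(364,272),(364,286),(364,295),(376,215),(379,196),(262,198)]),('top',T,Q,[(384,223),(379,224),(247,223),(330,155),(332,145)])):
    for u,v in l: print(n,u,v,p[v,u].round(3))
E
```

```text
side 364 272 [ 0.443 -0.264  0.093]
side 364 286 [ 0.447 -0.263  0.032]
side 364 295 [ 0.433 -0.278  0.02 ]
side 376 215 [ 0.687 -0.071  0.012]
side 379 196 [ 0.69  -0.076  0.091]
side 262 198 [0.454 0.221 0.031]
top 384 223 [ 0.452 -0.248  0.102]
top 379 224 [ 0.45  -0.238  0.057]
top 247 223 [0.446 0.225 0.03 ]
top 330 155 [ 0.684 -0.061  0.094]
top 332 145 [ 0.721 -0.068  0.085]
```

View pics/crops.png

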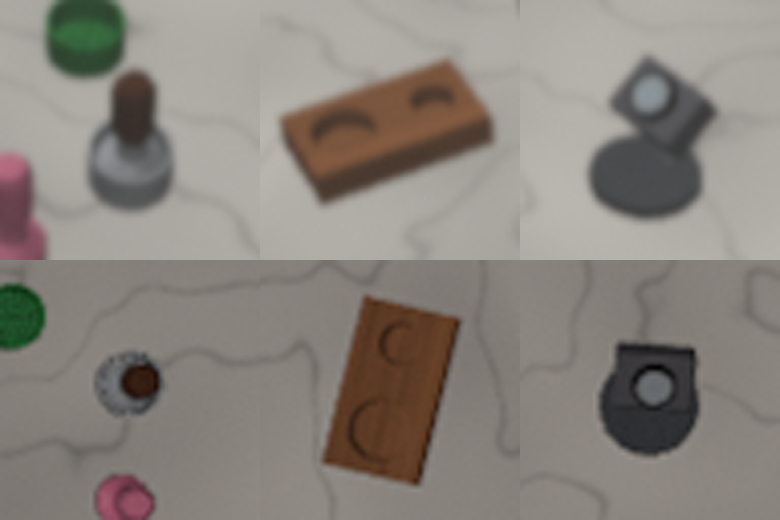

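The crops confirm it: a dark-wood tamper in a plain steel cup. The stand's large bore is its lower end in the top view, the end nearer the robot. The lens glass shows at side (376,195) and top (331,154). Next I'll measure by masks and triangulate.

```bash
cat > meas.py <<'E'
from h import *
def tri(a,ua,b,ub):
    c1,d1=ray(a,*ua);c2,d2=ray(b,*ub)
    k=np.linalg.lstsq(np.stack([d1,-d2],1),c2-c1,rcond=None)[0]
    p,q=c1+k[0]*d1,c2+k[1]*d2
    return (p+q)/2,np.linalg.norm(p-q)
def blobs(m,box,minA=8):
    w=np.zeros(m.shape,np.uint8);u0,v0,u1,v1=box;w[v0:v1,u0:u1]=m[v0:v1,u0:u1]
    n,l,st,c=cv2.connectedComponentsWithStats(w); i=1+np.argmax(st[1:,4]); return l==i,c[i],st[i]
def hsv(s): return cv2.cvtColor(s['image'],cv2.COLOR_RGB2HSV).astype(int)
E
python3 - <<'E'
from meas import *
S=snap('side');T=snap('top')
P=cloud(S);Q=cloud(T);Hs,Ht=hsv(S),hsv(T)
# stand
for n,s,p,h,box in(('S',S,P,Hs,(225,180,300,225)),('T',T,Q,Ht,(225,195,270,250))):
    m,c,st=blobs((h[...,0]<20)&(h[...,1]>90),box)
    mm=m&(abs(p[...,2]-.03)<.006); print(n,'stand',c,st,'topz',np.median(p[mm][:,2]))
    uv=np.argwhere(mm)[:,::-1]; xy=np.array([plane(s,u,v,.03)[:2] for u,v in uv])
    print(cv2.minAreaRect((xy*1000).astype(np.float32)), 'mean',xy.mean(0))
    mm=m&(p[...,2]<.022)&(p[...,2]>.005); print('deep px',mm.sum())
    ct=max(cv2.findContours(m.astype(np.uint8),0,1)[0],key=cv2.contourArea); print(cv2.approxPolyDP(ct,3,True).reshape(-1,2).tolist())
# handle
for n,s,p,h,box in(('S',S,P,Hs,(354,260,376,300)),('T',T,Q,Ht,(370,214,394,236))):
    m,c,st=blobs((h[...,2]<110)&((h[...,0]<20)|(h[...,0]>165))&(h[...,1]>70),box); print(n,'handle',c,st, p[m][:,:].mean(0).round(3))
    z=p[m]; z=z[z[:,2]>.05]; print(len(z),z.mean(0).round(4),z.max(0).round(3))
# objects clusters near basket (z .02-.036)
for n,p in(('S',P),('T',Q)):
    q=p.reshape(-1,3); q=q[(abs(q[:,0]-.44)<.05)&(abs(q[:,1]+.25)<.045)&(q[:,2]>.026)&(q[:,2]<.038)]
    print(n,'rim',len(q),cv2.minEnclosingCircle((q[:,:2]*1000).astype(np.float32)))
# camera foot
for n,p in(('S',P),('T',Q)):
    q=p.reshape(-1,3); a=q[(abs(q[:,0]-.69)<.08)&(abs(q[:,1]+.06)<.07)]
    f=a[(a[:,2]>.006)&(a[:,2]<.03)]; print(n,'foot',len(f),f[:,2].mean(),cv2.minEnclosingCircle((f[:,:2]*1000).astype(np.float32)))
for n,s,p,h,box in(('S',S,P,Hs,(368,186,390,206)),('T',T,Q,Ht,(322,146,342,163))):
    m,c,st=blobs(h[...,2]>np.percentile(h[box[1]:box[3],box[0]:box[2],2],80) if 0 else (h[...,2]>115),box); print(n,'glass',c,st,np.median(p[m],0))
    print(h[box[1]:box[3]:2,box[0]:box[2]:2,2])
E
```

```text
S stand [260.84916201 201.80893855] [236 187  50  31 895] topz 0.028509696448845726
((443.6537780761719, 214.91708374023438), (87.7028579711914, 146.8088836669922), 78.0281982421875) mean [0.44511024 0.21475785]
deep px 266
[[285, 199], [273, 187], [236, 202], [249, 217], [283, 205]]
T stand [246.82517483 222.76623377] [ 231  200   33   46 1001] topz 0.030326525862010786
((446.7153625488281, 226.29168701171875), (83.48504638671875, 146.61865234375), 78.01610565185547) mean [0.44992624 0.22479801]
deep px 238
[[241, 200], [231, 240], [253, 245], [263, 206]]
S handle [364.3902439  269.73170732] [361 267   8   7  41] [ 0.448 -0.261  0.095]
41 [ 0.448  -0.2608  0.0951] [ 0.457 -0.252  0.1  ]
T handle [384.10344828 223.46551724] [380 220   9   8  58] [ 0.451 -0.249  0.095]
58 [ 0.4508 -0.2492  0.0954] [ 0.463 -0.237  0.106]
S rim 142 ((451.3893127441406, -257.54840087890625), 30.202560424804688)
T rim 83 ((449.8083190917969, -252.3953857421875), 28.952545166015625)
S foot 408 0.011068146988269233 ((687.33154296875, -68.36679077148438), 46.94826126098633)
T foot 329 0.011671759979228986 ((
[... 367 characters left out ...]
97 139 152 151 130  74  88 110 138]
 [119  90 103 149 153 152 132  68  82  91  99]
 [ 94  87  96 141 149 141 106  59  84  90  84]
 [126  91  82  99 109  91  64  73  89  87  71]
 [169 142  93  74  68  67  77  88  87  74  62]
 [178 172 138  90  81  87  89  88  77  64  64]]Traceback (most recent call last):
  File "<stdin>", line 25, in <module>
  File "meas.py", line 9, in blobs
    n,l,st,c=cv2.connectedComponentsWithStats(w); i=1+np.argmax(st[1:,4]); return l==i,c[i],st[i]
                                                      ~~~~~~~~~^^^^^^^^^^
    return _wrapfunc(a, 'argmax', axis=axis, out=out, **kwds)
    return bound(*args, **kwds)
ValueError: attempt to get argmax of an empty sequence
```

```bash
cat > stand.py <<'E'
from meas import *
def contour(soft,box,thr,k=8):
    u0,v0,u1,v1=box; g=cv2.resize(soft[v0:v1,u0:u1].astype(np.float32),None,fx=k,fy=k,interpolation=cv2.INTER_CUBIC)
    ct=max(cv2.findContours((g>thr).astype(np.uint8),0,cv2.CHAIN_APPROX_NONE)[0],key=cv2.contourArea).reshape(-1,2)
    return (ct+.5)/k-.5+[u0,v0]
def stand(s,box,th0=np.radians(-12)):
    h=s['image'].astype(float); uv=contour(h[...,0]-h[...,2],box,28)
    cam=ray(s,0,0)[0]; th=th0
    for it in range(3):
        e=np.array([[np.cos(th),np.sin(th)],[-np.sin(th),np.cos(th)]])
        A={z:np.array([plane(s,u,v,z)[:2] for u,v in uv])@e.T for z in(0,.03)}
        c=A[.03].mean(0); out={};sl=[]
        for ax,half in((0,.075),(1,.0425)):
            for sg in(1,-1):
                near=((cam[:2]@e.T-c)[ax]*sg)>half; p=A[0 if near else .03]
                k=(abs(p[:,1-ax]-c[1-ax])<(.0425,.075)[ax]*.7)&((p[:,ax]-c[ax])*sg>0)
                f=np.polyfit(p[k][:,1-ax]-c[1-ax],p[k][:,ax],1); out[ax,sg]=f[1]; sl.append(f[0]*(-1 if ax==0 else 1))
        th+=np.average([sl[2],sl[3]])
    ctr=np.array([(out[0,1]+out[0,-1])/2,(out[1,1]+out[1,-1])/2]); 
    print('size',out[0,1]-out[0,-1],out[1,1]-out[1,-1],'th',np.degrees(th),'slopes',np.degrees(sl).round(1),'ctr',ctr@e,'bore',(ctr-[.035,0])@e)
E
python3 - <<'E'
from stand import *
S=snap('side');T=snap('top');P=cloud(S);Q=cloud(T)
stand(T,(222,192,272,252)); stand(S,(228,180,294,225))
q=Q[195:250,225:270].reshape(-1,3); q=q[(abs(q[:,2]-.012)<.004)&(np.hypot(q[:,0]-.4125,q[:,1]-.2335)<.03)]; print('bore floor',len(q),q.mean(0))
for n,s,h,box in(('S',S,hsv(S),(371,190,382,202)),('T',T,hsv(T),(326,149,337,160))):
    u0,v0,u1,v1=box; w=h[v0:v1,u0:u1,2]; print(n,np.percentile(w,[5,50,95]))
gS=contour(hsv(S)[...,2],(371,190,382,202),112); gT=contour(hsv(T)[...,2],(326,149,337,160),np.mean(np.percentile(hsv(T)[149:160,326:337,2],[5,95])))
a,b=cv2.minEnclosingCircle(gS.astype(np.float32)),cv2.minEnclosingCircle(gT.astype(np.float32));print(a,b)
print('glass',tri(S,a[0],T,b[0]))
# handle top
hs=contour(-S['image'][...,0].astype(float),(354,258,376,290),-95); 
ht=contour(-T['image'][...,0].astype(float),(376,215,392,233),-75)
print('handle T',ht.min(0),ht.max(0),cv2.minEnclosingCircle(ht.astype(np.float32)),'S',hs.min(0),hs.max(0))
# basket rim in top view
v=hsv(T)[212:238,368:394]; print(T['image'][212:238:1,368:394:1,0])
E
```

```text
size 0.1492051592207419 0.08273423815466158 th -12.292174120256597 slopes [ 0.1 -0.   0.1 -0.1] ctr [0.44725493 0.22817575] bore [0.41305732 0.23562714]
size 0.1262596436558135 0.06405224997672138 th -16.90150365870048 slopes [ 3.3 55.3  4.4 -4.4] ctr [0.46170941 0.22734737] bore [0.42822123 0.23752294]
bore floor 108 [0.41237829 0.23731261 0.0121253 ]
S [ 74.  107.5 153. ]
T [ 19.  59. 111.]
((376.32440185546875, 195.51638793945312), 4.652670383453369) ((330.5176086425781, 153.8125), 4.48317289352417)
glass (array([ 0.68992548, -0.06393421,  0.08602964]), np.float64(0.0013972203307058533))
handle T [379.0625 217.0625] [389.0625 231.0625] ((384.125, 224.0625), 7.047096252441406) S [356.0625 265.9375] [371.6875 287.0625]
[[136 136 135 129 131 136 137 137 137 137 136 136 136 134 136 136 136 136
  135 135 136 136 135 136 136 137]
 [138 137 134 130 132 137 137 136 137 136 136 136 136 136 136 136 136 135
  135 134 135 135 135 135 136 135]
 [136 136 130 131 136 137 137 137 136 137 136 138 136 137 137 137 136 136
  136 134 135 135 134 136 136 135]
 [137 134 129 134 138 136 136 137 137 137 1
[... 1764 characters left out ...]
76  73  91
  121 131 132 132 131 133 131 132]
 [133 133 132 133 132 134 134 132 134 126 108 108 108 120 115 115 121 126
  132 133 133 132 133 132 131 132]
 [132 132 133 132 132 131 132 132 132 132 134 132 123 121 128 132 134 133
  131 132 132 132 133 131 133 132]
 [131 132 132 132 133 131 133 132 132 132 131 129 118 117 126 131 132 131
  130 131 131 133 131 132 131 132]
 [132 132 131 131 132 132 132 131 132 130 131 126 116 116 126 129 131 132
  131 132 130 130 131 132 132 132]
 [131 132 132 132 131 131 130 131 131 130 129 124 114 119 126 130 131 130
  130 131 130 131 132 132 131 132]
 [130 130 130 129 130 129 129 129 129 128 125 118 114 120 128 130 130 131
  131 130 131 132 131 132 132 131]]
```

```bash
python3 - <<'E'
from stand import *
S=snap('side');T=snap('top')
print('T handle',plane(T,384.2,223.7,.09),'T rim',plane(T,380.8,223.9,.032))
# side: handle silhouette & basket silhouette
im=S['image'].astype(int)
print(im[262:300:2,352:378,0])
import stand as st
h=S['image'].astype(float); d=h[...,0]-h[...,2]; print(d[200,230:300:3],d[208,230:300:3])
p=cloud(T)[140:172,312:350].reshape(-1,3); 
f=p[(p[:,2]>.006)&(p[:,2]<.02)]; print('foot',len(f),cv2.minEnclosingCircle((f[:,:2]*1e3).astype(np.float32)))
# head plane fit
for n,pp in(('T',cloud(T)[140:172,315:347].reshape(-1,3)),('S',cloud(S)[183:212,363:396].reshape(-1,3))):
    a=pp[(pp[:,2]>.05)&(pp[:,2]<.14)&(np.hypot(pp[:,0]-.69,pp[:,1]+.064)<.05)]
    for k in range(4):
        c=a.mean(0); n_=np.linalg.svd(a-c)[2][2]; n_*=np.sign(n_[2]); a=a[abs((a-c)@n_)<(.012,.008,.006,.005)[k]]
    print(n,len(a),c.round(3),n_.round(3),'tilt',np.degrees(np.arccos(n_[2])),'yaw',np.degrees(np.arctan2(n_[1],n_[0])))
# head outline in top view
print(T['image'][142:166,316:346].sum(2)//3)
E
```

```text
T handle [ 0.45024109 -0.25050082  0.09      ] T rim [ 0.45142918 -0.24853191  0.032     ]
[[ 48  48  48  47  48  46  48  49  58  87 129 159 170 170 171 172 172 173
  173 173 174 173 174 174 174 174]
 [ 48  48  48  49  49  52  58  77 106 135 152 155 150 150 154 160 166 171
  173 173 174 174 174 174 175 174]
 [ 82  85  88  92  99 111 128 138 138 131 116 103  94  92  96 106 128 155
  169 174 175 174 174 174 174 175]
 [157 160 162 163 165 166 163 146 114  91  82  79  78  76  78  79  88 112
  144 167 174 175 175 175 176 175]
 [174 174 175 174 175 173 158 122  87  74  73  73  74  74  73  71  68  82
  123 159 174 176 176 176 176 175]
 [175 176 175 176 175 173 157 116  77  64  62  63  63  63  63  61  61  79
  120 158 173 175 175 176 176 176]
 [177 176 176 176 176 174 157 114  72  58  57  58  59  59  60  58  60  80
  122 157 170 172 171 173 174 175]
 [174 174 174 174 173 169 150 105  66  56  56  55  57  57  57  57  60  87
  130 160 171 170 169 169 169 169]
 [172 172 171 166 155 137 112  82  60  55  55  56  56  57  57  55  58  80
  119 151 168 174 175 174 174 173]
 [176 174 163 140 112  93  9
[... 3829 characters left out ...]
 48  47  48  48  47  48
   44  43  43  43  42  40  42  59 115 131 128 130]
 [136 108  63  45  48  49  48  46  46  47  47  48  48  47  49  47  48  48
   49  48  48  48  48  48  44  78 120 130 129 129]
 [137 121  74  44  45  49  46  45  45  48  48  47  47  48  48  47  46  48
   47  48  48  47  50  45  42  99 128 130 130 130]
 [135 138 102  54  46  48  48  46  45  46  48  47  47  48  48  47  48  47
   48  48  49  48  48  46  51 114 133 130 130 130]
 [136 137 110  62  47  47  47  47  45  45  48  47  50  49  48  47  47  48
   49  49  48  49  47  41  89 124 132 130 130 131]
 [136 137 121  82  51  46  47  46  47  46  48  47  46  49  48  47  45  48
   49  48  48  47  44  66 119 134 131 131 131 132]]
```

```bash
python3 - <<'E'
from stand import *
S=snap('side');T=snap('top')
print('side proj handle', proj(S,[[.4505,-.250,z] for z in(.06,.075,.09)]), 'basket ring rim/bottom', proj(S,[[.451,-.249,.0],[.451,-.249,.032]]))
print('bore rim proj', proj(S,[[.413+.0255*np.cos(a),.2356+.0255*np.sin(a),.03] for a in np.arange(0,6.3,1.571)]).round(1))
a,b=plane(T,321,143.4,.1),plane(T,340.5,145.1,.1); d=a-b; print(a,b,'y-dir angle',np.degrees(np.arctan2(d[1],d[0])))
a,b=plane(T,322,157.6,.08),plane(T,340,159.3,.08); d=a-b; print(a,b,np.degrees(np.arctan2(d[1],d[0])))
h=S['image'].astype(float); uv=contour(h[...,0]-h[...,2],(228,180,294,225),19)
import stand as st
_o=st.contour; st.contour=lambda s,b,t:_o(s,b,19); stand(S,(228,180,294,225))
q=R.from_quat(telemetry.sense()['tool_rot']).as_matrix(); p=telemetry.sense()['tcp_pos']
print(q.round(4)); print('delta tool to [.4505,-.25,.17]',(q.T@(np.array([.4505,-.25,.17])-p)).round(4))
E
```

```text
side proj handle [[361.81823554 275.68578053]
 [361.97317605 271.96467111]
 [362.1304869  268.18663465]] basket ring rim/bottom [[361.0994801  289.71320956]
 [361.41139206 282.17098225]]
bore rim proj [[255.6 198. ]
 [244.8 197.7]
 [242.5 205. ]
 [253.6 205.3]
 [255.6 198. ]]
[ 0.72243286 -0.02934616  0.1       ] [ 0.71796244 -0.09681023  0.1       ] y-dir angle 86.20891530810057
[ 0.67647724 -0.03430129  0.08      ] [ 0.67183263 -0.09718963  0.08      ] 85.77608992679671
size 0.1391809176978439 0.08347996052698248 th -12.667620478109738 slopes [-0.4 47.8  0.2 -0.2] ctr [0.45456969 0.2230736 ] bore [0.42042164 0.23074892]
[[-0.9128  0.4085  0.    ]
 [ 0.4085  0.9128  0.    ]
 [ 0.      0.     -1.    ]]
delta tool to [.4505,-.25,.17] [-0.5134 -0.6691  0.0613]
```

```bash
python3 -m crank '-.745 -.97 0 0 0 0;-.745 -.97 0 0 0 0;-.745 -.97 0 0 0 0;-.745 -.97 0 0 0 0;-.745 -.97 0 0 0 0' 1
python3 -m crank '-.745 -.97 0 0 0 0;-.745 -.97 0 0 0 0;-.745 -.97 0 0 0 0;-.745 -.97 0 0 0 0;-.745 -.97 0 0 0 0'
python3 -m crank '-.745 -.97 0 0 0 0;-.745 -.97 0 0 0 0;-.745 -.97 0 0 0 0;-.745 -.97 0 0 0 0;-.745 -.97 0 0 0 0'
python3 -m crank '-.6 -.9 0 0 0 0;-.4 -.6 0 0 0 0;0 0 0 0 0 0;0 0 0 0 0 0;0 0 0 0 0 0'
python3 - <<'E'
from h import *
S=snap('side');T=snap('top')
s=telemetry.sense(); p=s['tcp_pos']; q=R.from_quat(s['tool_rot']).as_matrix()
print(p,q.round(3),s['q'].round(2),s['t'])
out=[]
for X in(S,T):
    u,v=proj(X,p)[0]; print(u,v); u=int(u);v=int(v)
    c=cv2.resize(cv2.cvtColor(X['image'][v-35:v+35,u-40:u+40],cv2.COLOR_RGB2BGR),None,fx=5,fy=5,interpolation=cv2.INTER_CUBIC)
    for w in(p,p+q[:,1]*.0425,p-q[:,1]*.0425):
        g=proj(X,w-q[:,2]*.013)[0]; cv2.drawMarker(c,tuple(int(k) for k in ((g-[u-40,v-35]+.5)*5)),(0,0,255),0,10)
    out.append(c)
cv2.imwrite('pics/grip1.png',np.hstack(out))
E
```

```text
t: 1.1
tcp_pos: [0.3122, 0.3309, 0.2316]
tool_rot: [0.208, 0.978, 0.0, 0.0]
force: [0.8, 0.2, 0.4]
finger_gap: 0.998
gripper_force: 0.0
t: 1.6
tcp_pos: [0.3692, 0.0927, 0.2318]
tool_rot: [0.209, 0.978, 0.0, 0.001]
force: [0.9, -0.2, -0.3]
finger_gap: 0.997
gripper_force: 0.0
t: 2.1
tcp_pos: [0.4257, -0.1457, 0.2317]
tool_rot: [0.209, 0.978, -0.0, 0.001]
force: [1.5, 0.6, -0.0]
finger_gap: 1.001
gripper_force: 0.0
t: 2.6
tcp_pos: [0.4369, -0.2131, 0.2312]
tool_rot: [0.209, 0.978, 0.0, -0.001]
force: [0.1, 0.5, -0.2]
finger_gap: 1.003
gripper_force: 0.0
[ 0.43711787 -0.21295246  0.23131419] [[-0.913  0.407 -0.001]
 [ 0.407  0.913  0.001]
 [ 0.001  0.    -1.   ]] [-0.68  0.34  1.77  0.    1.03 -1.84] 2.7
349.3307421210484 224.24587871185034
380.053842228931 226.18186235617253
```

View pics/grip1.png

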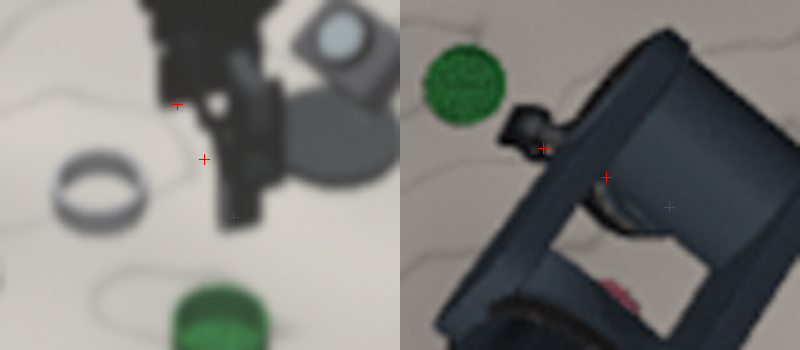

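```bash
python3 -m crank '-.75 -.73 .3 0 0 0;0 0 .9 0 0 0;0 0 .9 0 0 0;0 0 .5 0 0 0;0 0 0 0 0 0'
python3 - <<'E'
from h import *
S=snap('side');s=telemetry.sense();print(s['tcp_pos'],s['force'])
cv2.imwrite('pics/pre.png',cv2.resize(cv2.cvtColor(S['image'][230:310,310:410],cv2.COLOR_RGB2BGR),None,fx=6,fy=6,interpolation=cv2.INTER_CUBIC))
E
```

```text
t: 3.2
tcp_pos: [0.4513, -0.2508, 0.1249]
tool_rot: [0.208, 0.978, 0.002, -0.003]
force: [0.0, 0.1, 0.7]
finger_gap: 0.998
gripper_force: 0.0
[ 0.45238086 -0.25182073  0.12648995] [-0.14243891 -0.19484924 -0.03716826]
```

View pics/pre.png

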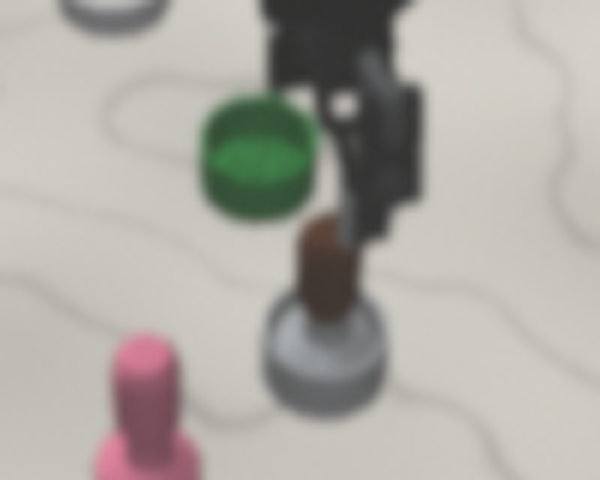

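The fingers straddle the handle (handle axis at crop x≈329, midway between the fingertips), so I can go down and grip.

```bash
python3 -m crank '0 0 .7 0 0 0;0 0 .7 0 0 0;0 0 .5 0 0 0;0 0 0 0 0 0;0 0 0 0 0 0'
python3 -m crank '0 0 0 0 0 0;0 0 0 0 0 0;0 0 0 0 0 0;0 0 0 0 0 0;0 0 0 0 0 0' -1 60
python3 -m crank '0 0 0 0 0 0;0 0 0 0 0 0;0 0 0 0 0 0;0 0 0 0 0 0;0 0 0 0 0 0'
```

```text
t: 3.75
tcp_pos: [0.4539, -0.2537, 0.0526]
tool_rot: [0.209, 0.978, -0.001, 0.001]
force: [0.5, -0.2, 0.2]
finger_gap: 0.999
gripper_force: 0.0
t: 4.25
tcp_pos: [0.4533, -0.2538, 0.052]
tool_rot: [0.209, 0.978, -0.0, 0.001]
force: [-1.0, -0.8, 5.4]
finger_gap: 0.334
gripper_force: 58.5
t: 4.75
tcp_pos: [0.4533, -0.2538, 0.052]
tool_rot: [0.209, 0.978, -0.0, 0.001]
force: [-0.8, -1.0, 6.3]
finger_gap: 0.334
gripper_force: 58.5
```

```bash
python3 -m crank '0 0 -.2 0 0 0;0 0 -.5 0 0 0;0 0 -.8 0 0 0;0 0 -.9 0 0 0;0 0 -.5 0 0 0'
python3 -m crank '0 0 0 0 0 0;0 0 0 0 0 0;0 0 0 0 0 0;0 0 0 0 0 0;0 0 0 0 0 0'
python3 - <<'E'
from h import *
S=snap('side','lift');T=snap('top');s=telemetry.sense();print(s['tcp_pos'],s['force'],s['finger_gap'])
# basket now open
o=[cv2.resize(cv2.cvtColor(X['image'][v-40:v+40,u-33:u+33],cv2.COLOR_RGB2BGR),None,fx=6,fy=6,interpolation=cv2.INTER_CUBIC) for X,u,v in((S,364,265),(T,382,224))]
cv2.imwrite('pics/lift.png',np.hstack(o))
E
```

```text
t: 5.25
tcp_pos: [0.4533, -0.2535, 0.1694]
tool_rot: [0.209, 0.978, -0.0, 0.001]
force: [0.4, -0.7, -3.7]
finger_gap: 0.332
gripper_force: 59.7
t: 5.75
tcp_pos: [0.4524, -0.2529, 0.1661]
tool_rot: [0.209, 0.978, 0.001, -0.001]
force: [-0.0, 0.1, -3.0]
finger_gap: 0.332
gripper_force: 59.6
[ 0.45269784 -0.25314147  0.16651121] [-0.47367275 -0.47604838 -4.05270659] 0.3327631718291908
```

View pics/lift.png

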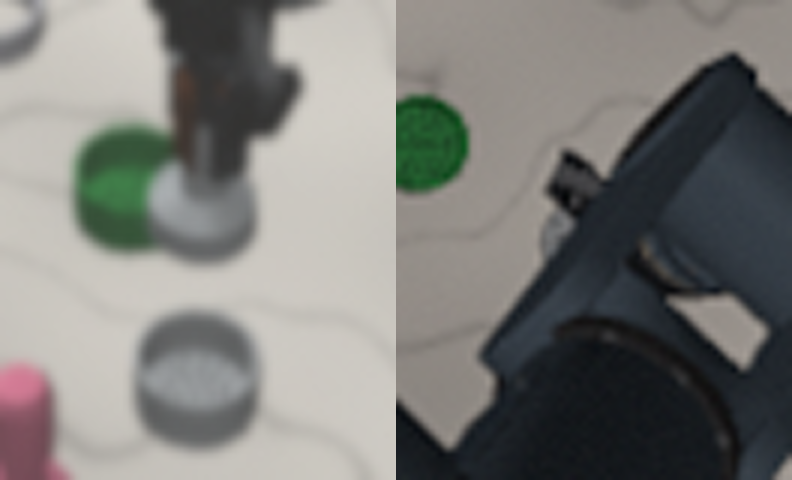

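```bash
python3 -m crank '.3 .5 0 0 0 0;.524 .975 0 0 0 0;.524 .975 0 0 0 0;.524 .975 0 0 0 0;.524 .975 0 0 0 0'
python3 -m crank '.524 .975 0 0 0 0;.524 .975 0 0 0 0;.524 .975 0 0 0 0;.524 .975 0 0 0 0;.524 .975 0 0 0 0'
python3 -m crank '.45 .8 0 0 0 0;.2 .45 0 0 0 0;.1 .2 0 0 0 0;0 0 0 0 0 0;0 0 0 0 0 0'
python3 - <<'E'
from h import *
S=snap('side');s=telemetry.sense();p=s['tcp_pos'];print(p,s['q'].round(2),s['t'])
q=R.from_quat(s['tool_rot']).as_matrix()
print('axis tilt',q[:,2])
print('prev foot proj side', proj(S,[.4527,-.2531,.1275]), 'meas 364.6')
print('now foot proj',proj(S,[*p[:2],p[2]-.039]))
u,v=proj(S,[.4168,.233,.06])[0].astype(int); print(u,v)
c=cv2.resize(cv2.cvtColor(S['image'][v-45:v+35,u-45:u+45],cv2.COLOR_RGB2BGR),None,fx=7,fy=7,interpolation=cv2.INTER_CUBIC)
cv2.imwrite('pics/bore1.png',c)
print((q.T@(np.array([.4168,.233,p[2]])-p)).round(4))
E
```

```text
t: 6.35
tcp_pos: [0.4372, -0.0522, 0.1673]
tool_rot: [0.209, 0.978, 0.0, 0.0]
force: [0.4, 0.4, -3.4]
finger_gap: 0.334
gripper_force: 59.9
t: 6.85
tcp_pos: [0.4212, 0.169, 0.1673]
tool_rot: [0.209, 0.978, 0.0, 0.0]
force: [0.1, -0.1, -3.6]
finger_gap: 0.332
gripper_force: 59.9
t: 7.35
tcp_pos: [0.4176, 0.2316, 0.1671]
tool_rot: [0.209, 0.978, -0.0, -0.0]
force: [0.1, 0.0, -4.3]
finger_gap: 0.332
gripper_force: 60.0
[0.41766317 0.23133526 0.16715317] [ 0.27  0.43  1.86 -0.    0.85 -0.88] 7.4
axis tilt [-6.93854639e-04 -6.53231142e-04 -9.99999546e-01]
prev foot proj side [[363.99231515 258.72828392]] meas 364.6
now foot proj [[247.26254577 177.69381589]]
249 194
[ 0.0015  0.0012 -0.    ]
```

View pics/bore1.png

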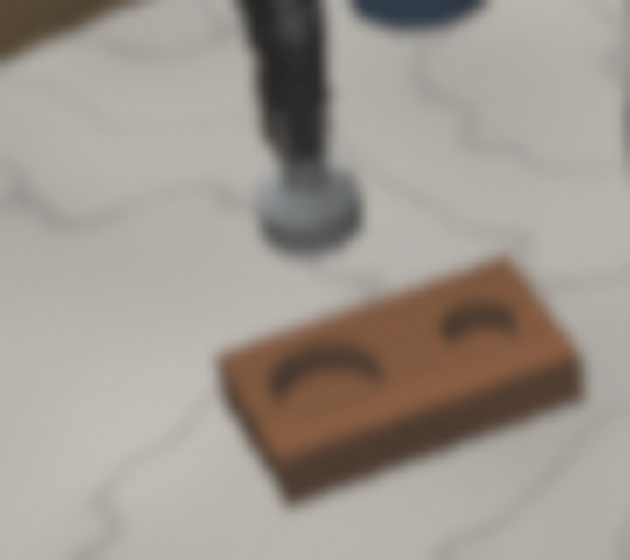

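```bash
cat > cmp.py <<'E'
from stand import *
S=snap('side');s=telemetry.sense();p=s['tcp_pos']
a=np.linspace(0,2*np.pi,181)
def ext(c,r,z): 
    e=proj(S,np.stack([c[0]+r*np.cos(a),c[1]+r*np.sin(a),a*0+z],1)); return e[:,0].min(),e[:,0].max(),e[:,1].min(),e[:,1].max()
zb=p[2]-.048
print('pred foot bottom edge',np.round(ext(p[:2],.0235,zb),2),'shoulder',np.round(ext(p[:2],.0235,zb+.018),2))
for b in((.413,.2356),(.4140,.2335),(.4168,.233)): print('pred bore',b,np.round(ext(b,.0255,.03),2))
im=S['image'].astype(int)
print('foot cols',[im[r,236:262].sum(1)//3 for r in(178,180)])
print('foot rows col 246-249',im[172:192,246:250].sum(2).mean(1)//3)
print('bore R'); print(im[193:213,238:264,0])
E
python3 cmp.py
```

```text
pred foot bottom edge [240.1  255.22 175.32 184.7 ] shoulder [239.31 254.55 170.79 180.13]
pred bore (0.413, 0.2356) [241.22 257.02 196.37 206.69]
pred bore (0.414, 0.2335) [241.84 257.65 196.54 206.88]
pred bore (0.4168, 0.233) [242.65 258.44 196.25 206.56]
foot cols [array([165, 165, 164, 160, 148, 140, 137, 134, 130, 125, 122, 119, 115,
       112, 107, 106, 103,  99,  96, 120, 159, 176, 178, 178, 177, 176]), array([172, 173, 173, 169, 151, 125, 112, 114, 115, 117, 118, 115, 111,
       107, 101,  94,  88,  83,  84, 117, 159, 176, 178, 179, 178, 178])]
foot rows col 246-249 [ 76.  84.  88.  93. 104. 113. 117. 117. 113. 102.  92.  89. 100. 126.
 151. 166. 174. 177. 179. 179.]
bore R
[[184 184 184 184 184 184 184 184 183 181 178 174 168 163 156 149 142 138
  133 130 128 127 127 126 126 127]
 [185 185 185 184 184 184 182 180 177 172 165 158 150 145 139 135 132 129
  127 126 126 126 127 126 127 127]
 [186 185 184 183 181 178 173 167 159 154 147 139 135 132 130 127 126 126
  126 126 127 127 127 127 127 127]
 [185 181 178 173 167 160 154 147 141 135 130 127 124 123 123 122 123 125
  126
[... 1074 characters left out ...]
28 130 130
  132 134 135 135 135 134 132 129]
 [ 96 109 120 124 124 121 122 127 128 128 127 127 128 129 131 131 133 134
  134 135 134 133 130 126 121 115]
 [102  99 111 122 127 127 128 130 130 130 130 131 131 133 134 134 134 134
  132 130 128 123 115 108 100  95]
 [116  95 102 119 127 131 132 133 133 134 133 135 135 133 133 132 130 126
  122 116 111 105  96  88  84  80]
 [136 102  96 113 126 132 134 134 135 135 134 133 131 129 125 122 117 111
  105  98  92  87  81  78  76  76]
 [155 119  98 105 121 131 135 135 134 132 131 127 121 116 111 104  98  92
   87  82  80  78  77  76  76  76]
 [169 138 107 100 113 126 131 130 127 123 119 112 104  97  92  87  83  80
   78  77  76  76  76  76  76  78]]
```

```bash
python3 -m crank '.1 0 .3 0 0 0;0 0 .7 0 0 0;0 0 .7 0 0 0;0 0 .3 0 0 0;0 0 0 0 0 0'
python3 -m crank '0 0 0 0 0 0;0 0 0 0 0 0;0 0 0 0 0 0;0 0 0 0 0 0;0 0 0 0 0 0'
sed -i 's/^print(.foot cols.*$//;s/^print(.foot rows.*$//;s/^print(.bore R.*$//' cmp.py
cat >> cmp.py <<'E'
cv2.imwrite('pics/bore2.png',cv2.resize(cv2.cvtColor(S['image'][165:225,220:300],cv2.COLOR_RGB2BGR),None,fx=9,fy=9,interpolation=cv2.INTER_CUBIC))
print(p,s['force'])
E
python3 cmp.py
```

```text
t: 7.95
tcp_pos: [0.4132, 0.2326, 0.0858]
tool_rot: [0.21, 0.978, -0.001, -0.002]
force: [0.2, -0.6, -4.0]
finger_gap: 0.333
gripper_force: 60.0
t: 8.45
tcp_pos: [0.4143, 0.2342, 0.0878]
tool_rot: [0.209, 0.978, 0.0, 0.0]
force: [0.0, -0.3, -2.7]
finger_gap: 0.333
gripper_force: 60.1
pred foot bottom edge [242.01 256.62 194.56 204.06] shoulder [241.26 255.99 190.32 199.8 ]
pred bore (0.413, 0.2356) [241.22 257.02 196.37 206.69]
pred bore (0.414, 0.2335) [241.84 257.65 196.54 206.88]
pred bore (0.4168, 0.233) [242.65 258.44 196.25 206.56]
[0.41420316 0.23416566 0.08768334] [-0.23286682  0.85600763 -3.6893586 ]
```

View pics/bore2.png

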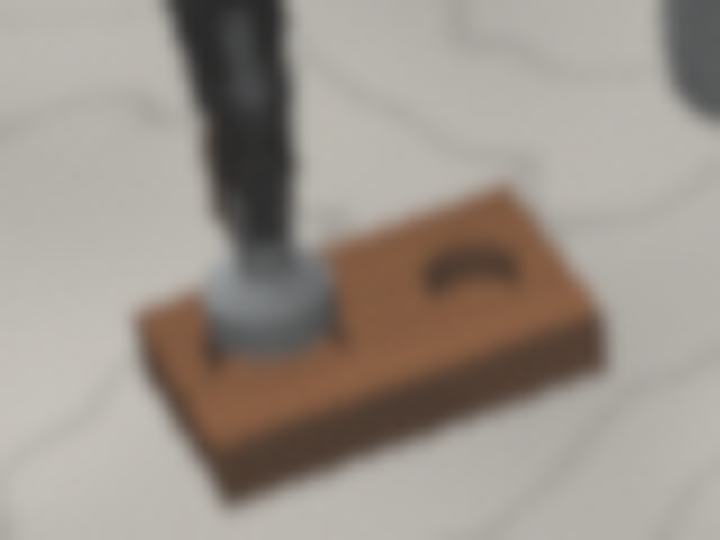

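The foot hangs over the large bore, with a dark crescent on both sides (crop x≈207 and 342) and a slightly wider gap on the right. I'll nudge it about 1 mm and lower it slowly.

```bash
python3 -m crank '-.01 -.03 0 0 0 0;0 0 .1 0 0 0;0 0 .1 0 0 0;0 0 .1 0 0 0;0 0 .05 0 0 0'
```

```text
t: 9.0
tcp_pos: [0.4136, 0.2327, 0.0727]
tool_rot: [0.209, 0.978, -0.0, -0.0]
force: [-0.4, -0.0, -4.1]
finger_gap: 0.334
gripper_force: 60.1
```

```bash
python3 -m crank '0 0 .1 0 0 0;0 0 .1 0 0 0;0 0 .08 0 0 0;0 0 .04 0 0 0;0 0 0 0 0 0'
```

```text
t: 9.5
tcp_pos: [0.4139, 0.2328, 0.0604]
tool_rot: [0.209, 0.978, -0.0, -0.0]
force: [0.2, 0.0, -3.6]
finger_gap: 0.332
gripper_force: 60.1
```

```bash
python3 -m crank '0 0 .03 0 0 0;0 0 .03 0 0 0;0 0 0 0 0 0;0 0 0 0 0 0;0 0 0 0 0 0'
```

```text
t: 10.0
tcp_pos: [0.414, 0.2328, 0.06]
tool_rot: [0.209, 0.978, 0.0, 0.001]
force: [-1.3, -2.3, 12.7]
finger_gap: 0.339
gripper_force: 61.8
```

```bash
python3 -m crank '0 0 -.03 0 0 0;0 0 0 0 0 0;0 0 0 0 0 0;0 0 0 0 0 0;0 0 0 0 0 0' 1
python3 -m crank '0 0 -.3 0 0 0;0 0 -.9 0 0 0;0 0 -1 0 0 0;0 0 -1 0 0 0;0 0 -.6 0 0 0'
python3 - <<'E'
from stand import *
S=snap('side');T=snap('top');s=telemetry.sense();p=s['tcp_pos'];q=R.from_quat(s['tool_rot']).as_matrix();print(p,s['q'].round(2))
o=[cv2.resize(cv2.cvtColor(X['image'][v-32:v+32,u-32:u+32],cv2.COLOR_RGB2BGR),None,fx=4,fy=4,interpolation=cv2.INTER_CUBIC) for X,u,v in((S,255,195),(S,364,280),(T,381,224))]
cv2.imwrite('pics/rel.png',np.hstack(o))
# basket: saturation-free cup; top view contour at rim
im=T['image'].astype(float).sum(2)/3
ct=contour(-im,(366,210,396,238),-118); f=cv2.fitEllipse(ct.astype(np.float32)); print('T basket',f,plane(T,*f[0],.032),plane(T,*f[0],.016))
im=S['image'].astype(float).sum(2)/3
ct=contour(-im,(346,266,383,305),-140); print('S basket ext',ct.min(0),ct.max(0))
a=np.linspace(0,6.283,181)
for b in((.4533,-.2538),):
    e=proj(S,np.array([[b[0]+r*np.cos(t),b[1]+r*np.sin(t),z] for r,z in((.0285,0),(.029,.032)) for t in a])); print('pred S',e.min(0),e.max(0))
    e=proj(T,np.array([[b[0]+r*np.cos(t),b[1]+r*np.sin(t),z] for r,z in((.0285,0),(.029,.032)) for t in a])); print('pred T',e.min(0),e.max(0), 'meas',contour(-T['image'].astype(float).sum(2)/3,(366,210,396,238),-118).min(0))
E
```

```text
t: 10.5
tcp_pos: [0.4139, 0.2328, 0.0591]
tool_rot: [0.209, 0.978, -0.0, -0.0]
force: [0.4, -0.5, -0.2]
finger_gap: 1.0
gripper_force: 0.0
t: 11.0
tcp_pos: [0.4148, 0.2331, 0.214]
tool_rot: [0.209, 0.978, 0.001, 0.002]
force: [0.4, -0.1, 1.0]
finger_gap: 1.0
gripper_force: 0.0
[0.41614493 0.23354806 0.21455349] [ 0.28  0.35  1.82  0.    0.96 -0.87]
T basket ((381.2611999511719, 225.0131378173828), (16.755477905273438, 20.4934139251709), 25.875619888305664) [ 0.44751975 -0.25018383  0.032     ] [ 0.44805842 -0.2528719   0.016     ]
S basket ext [352.6875 276.1875] [373.9375 299.8125]
pred S [352.49569013 274.47948351] [374.06026494 298.71794146]
pred T [372.92248161 215.22861233] [390.43219686 231.60528412] meas [372.4375 216.1875]
```

View pics/rel.png

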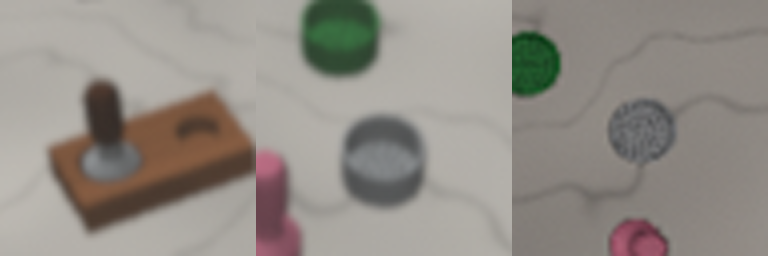

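The tamper stands upright and seated in the large bore (crop 100,160), released. The basket is empty at side (363,288). Moving over the basket now.

```bash
python3 -m crank '-.3 -.5 0 0 0 0;-.527 -.98 0 0 0 0;-.527 -.98 0 0 0 0;-.527 -.98 0 0 0 0;-.527 -.98 0 0 0 0'
python3 -m crank '-.527 -.98 0 0 0 0;-.527 -.98 0 0 0 0;-.527 -.98 0 0 0 0;-.527 -.98 0 0 0 0;-.527 -.98 0 0 0 0'
python3 -m crank '-.35 -.7 0 0 0 0;-.12 -.25 0 0 0 0;0 0 .5 0 0 -.074;0 0 .5 0 0 -.074;0 0 .5 0 0 -.074'
python3 -m crank '0 0 0 0 0 0;0 0 0 0 0 0;0 0 0 0 0 0;0 0 0 0 0 0;0 0 0 0 0 0'
python3 - <<'E'
from stand import *
s=telemetry.sense();p=s['tcp_pos'];q=R.from_quat(s['tool_rot']).as_matrix();print(p,s['q'].round(2),q.round(3))
print('to basket',((q.T@(np.array([.452,-.2555,.002])-p))/.04).round(3))
S=snap('side')
g=plane(S,376.1,194.9,.09); n=np.array([-np.sin(.611)*np.cos(np.radians(-3.5)),-np.sin(.611)*np.sin(np.radians(-3.5)),np.cos(.611)])
print('glass',g,'n',n,'view tcp',g+.122*n)
E
```

```text
t: 11.6
tcp_pos: [0.4286, 0.0307, 0.21]
tool_rot: [0.209, 0.978, -0.0, -0.001]
force: [1.5, -0.1, -0.1]
finger_gap: 1.0
gripper_force: 0.0
t: 12.1
tcp_pos: [0.4448, -0.1913, 0.2098]
tool_rot: [0.209, 0.978, 0.001, -0.001]
force: [0.4, 0.6, -0.0]
finger_gap: 1.0
gripper_force: 0.0
t: 12.6
tcp_pos: [0.4465, -0.2308, 0.1497]
tool_rot: [0.034, 0.999, 0.001, -0.001]
force: [-0.5, 0.1, 0.1]
finger_gap: 0.998
gripper_force: 0.0
t: 13.1
tcp_pos: [0.4478, -0.2324, 0.1521]
tool_rot: [0.036, 0.999, -0.001, 0.001]
force: [-0.1, -0.2, 0.0]
finger_gap: 0.998
gripper_force: 0.0
[ 0.44782316 -0.23242062  0.15211762] [-0.7   0.49  1.81  0.    0.84 -2.2 ] [[-0.997  0.072  0.001]
 [ 0.072  0.997 -0.001]
 [-0.001 -0.001 -1.   ]]
to basket [-0.141 -0.564  3.754]
glass [ 0.68868559 -0.06490476  0.09      ] n [-0.57261678  0.03502274  0.81907474] view tcp [ 0.61882634 -0.06063198  0.18992712]
```

```bash
python3 -m crank '-.14 -.56 0 0 0 0;0 0 .8 0 0 0;0 0 .8 0 0 0;0 0 .5 0 0 0;0 0 0 0 0 0'
python3 - <<'E'
from stand import *
s=telemetry.sense();print(s['tcp_pos'],s['force'])
S=snap('side')
cv2.imwrite('pics/preb.png',cv2.resize(cv2.cvtColor(S['image'][235:310,320:410],cv2.COLOR_RGB2BGR),None,fx=6,fy=6,interpolation=cv2.INTER_CUBIC))
E
```

```text
t: 13.65
tcp_pos: [0.45, -0.2539, 0.0653]
tool_rot: [0.036, 0.999, 0.002, -0.002]
force: [-0.1, 0.2, 0.7]
finger_gap: 0.999
gripper_force: 0.0
[ 0.44995638 -0.2539018   0.06528367] [-0.09126856  0.23112274  0.7103307 ]
```

View pics/preb.png

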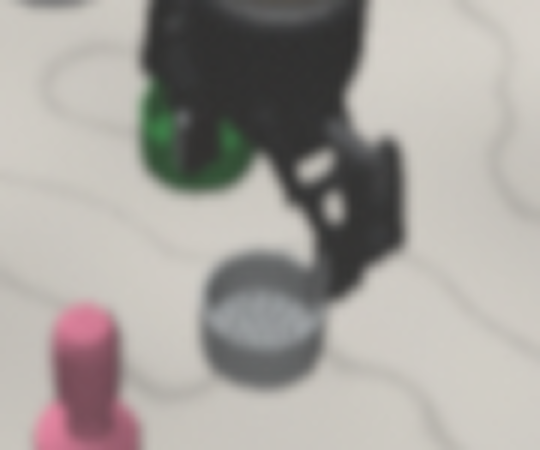

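The fingers straddle the basket (tips' midpoint at crop x≈270, basket centre 263), so I'm descending to grip.

```bash
python3 -m crank '0 0 .7 0 0 0;0 0 .5 0 0 0;0 0 .2 0 0 0;0 0 0 0 0 0;0 0 0 0 0 0'
python3 -m crank '0 0 .06 0 0 0;0 0 0 0 0 0;0 0 0 0 0 0;0 0 0 0 0 0;0 0 0 0 0 0'
```

```text
t: 14.2
tcp_pos: [0.4521, -0.2555, 0.0124]
tool_rot: [0.036, 0.999, -0.001, 0.001]
force: [0.5, -0.8, -0.2]
finger_gap: 0.999
gripper_force: 0.0
t: 14.7
tcp_pos: [0.4514, -0.255, 0.0091]
tool_rot: [0.036, 0.999, -0.0, 0.0]
force: [0.4, 0.1, -0.4]
finger_gap: 0.997
gripper_force: 0.0
```

```bash
python3 -m crank '0 0 .1 0 0 0;0 0 .1 0 0 0;0 0 0 0 0 0;0 0 0 0 0 0;0 0 0 0 0 0'
python3 -m crank '0 0 0 0 0 0;0 0 0 0 0 0;0 0 0 0 0 0;0 0 0 0 0 0;0 0 0 0 0 0' -1 60
python3 -m crank '0 0 -.1 0 0 0;0 0 -.4 0 0 0;0 0 -.8 0 0 0;0 0 -.9 0 0 0;0 0 -.9 0 0 0'
python3 -m crank '0 0 -.9 0 0 0;0 0 -.6 0 0 0;0 0 0 0 0 0;0 0 0 0 0 0;0 0 0 0 0 0'
python3 - <<'E'
from stand import *
s=telemetry.sense();p=s['tcp_pos'];q=R.from_quat(s['tool_rot']).as_matrix();print(p,s['q'].round(2),q.round(3))
print('to view',((q.T@(np.array([.619,-.0605,.19])-p))/.04).round(3))
E
```

```text
t: 15.2
tcp_pos: [0.4514, -0.2549, 0.0008]
tool_rot: [0.036, 0.999, 0.0, -0.0]
force: [-0.3, 0.4, -0.2]
finger_gap: 1.0
gripper_force: 0.0
t: 15.7
tcp_pos: [0.4515, -0.2551, 0.0015]
tool_rot: [0.036, 0.999, -0.0, 0.0]
force: [-0.6, 0.5, 6.7]
finger_gap: 0.652
gripper_force: 63.8
t: 16.2
tcp_pos: [0.4509, -0.2546, 0.1257]
tool_rot: [0.036, 0.999, 0.001, -0.001]
force: [-0.5, -0.8, -1.8]
finger_gap: 0.651
gripper_force: 63.8
t: 16.7
tcp_pos: [0.4504, -0.2541, 0.1834]
tool_rot: [0.036, 0.999, 0.001, -0.001]
force: [-0.4, -0.2, -0.6]
finger_gap: 0.648
gripper_force: 63.9
[ 0.45036205 -0.25411312  0.18341433] [-0.73  0.45  1.75  0.    0.94 -2.23] [[-0.997  0.072 -0.003]
 [ 0.072  0.997  0.002]
 [ 0.003  0.002 -1.   ]]
to view [-3.856  5.132 -0.164]
```

```bash
python3 -m crank '0 0 -.5 0 -.078 0;0 0 -.5 0 -.078 0;0 0 0 0 -.078 0;0 0 0 0 -.078 0;0 0 0 0 -.077 0'
cat > go.py <<'E'
from stand import *
s=telemetry.sense();p=s['tcp_pos'];q=R.from_quat(s['tool_rot']).as_matrix();print(p,s['t'],s['q'].round(2),s['finger_gap'],s['gripper_force'])
n=np.array([-.5726,.035,.819]);V=np.array([.619,-.0605,.19])
print('axis err',np.degrees(np.arccos(-q[:,2]@n)),'n in tool',(q.T@n).round(3))
for d in(.05,0): print(d,((q.T@(V+d*n-p))/.04).round(3))
E
python3 go.py
```

```text
t: 17.2
tcp_pos: [0.4749, -0.241, 0.2544]
tool_rot: [0.057, 0.963, -0.014, 0.264]
force: [0.2, 0.1, -1.8]
finger_gap: 0.648
gripper_force: 64.2
[ 0.47493634 -0.24100447  0.25438154] 17.2 [-0.89  0.25  2.    0.68  0.61 -2.85] 0.6480521084178374 64.18174837483093
axis err 4.709648698508655 n in tool [ 0.076 -0.03  -0.997]
0.05 [-1.7    4.861  1.706]
0 [-1.795  4.898  2.952]
```

```bash
python3 -m crank '-.17 .5 .1 0 0 0;-.34 .97 .3 0 0 0;-.34 .97 .3 0 0 0;-.34 .97 .3 0 0 0;-.34 .97 .3 0 0 0'; python3 go.py
```

```text
t: 17.7
tcp_pos: [0.5753, -0.0749, 0.2415]
tool_rot: [0.052, 0.963, -0.016, 0.264]
force: [-0.3, -2.0, -1.7]
finger_gap: 0.651
gripper_force: 64.3
[ 0.57534225 -0.07490779  0.24152496] 17.7 [-0.4   0.32  1.94  0.38  0.39 -2.17] 0.6512422483881162 64.25961064640433
axis err 4.723409455425499 n in tool [ 0.075 -0.031 -0.997]
0.05 [-0.149  0.444  0.394]
0 [-0.244  0.483  1.64 ]
```

```bash
python3 -m crank '-.15 .45 0 -.02 -.048 0;0 0 0 0 0 0;0 0 0 0 0 0;0 0 0 0 0 0;0 0 0 0 0 0'; python3 go.py
```

```text
t: 18.2
tcp_pos: [0.5823, -0.0625, 0.2465]
tool_rot: [0.048, 0.953, -0.005, 0.298]
force: [0.2, -0.4, -0.6]
finger_gap: 0.653
gripper_force: 64.3
[ 0.58230162 -0.06253997  0.2465204 ] 18.2 [-0.39  0.31  1.97  0.6   0.33 -2.38] 0.653339452475252 64.2899517598562
axis err 0.7845982225538625 n in tool [ 0.005 -0.004 -1.   ]
0.05 [0.065 0.106 0.431]
0 [0.058 0.111 1.681]
```

```bash
python3 -m crank '.06 .11 .4 0 0 0;0 0 .5 0 0 0;0 0 .4 0 0 0;0 0 .3 0 0 0;0 0 .08 0 0 0'
python3 -m crank '0 0 0 0 0 0;0 0 0 0 0 0;0 0 0 0 0 0;0 0 0 0 0 0;0 0 0 0 0 0'; python3 go.py
python3 - <<'E'
from h import *
S=snap('side');T=snap('top')
o=[cv2.resize(cv2.cvtColor(X['image'][v-50:v+50,u-50:u+50],cv2.COLOR_RGB2BGR),None,fx=4,fy=4,interpolation=cv2.INTER_CUBIC) for X,u,v in((S,370,190),(T,335,165))]
cv2.imwrite('pics/fin.png',np.hstack(o))
E
```

```text
t: 18.7
tcp_pos: [0.6193, -0.0602, 0.1891]
tool_rot: [0.048, 0.953, -0.005, 0.298]
force: [0.2, 0.2, -1.4]
finger_gap: 0.653
gripper_force: 64.3
t: 19.2
tcp_pos: [0.6189, -0.0589, 0.1905]
tool_rot: [0.047, 0.953, -0.005, 0.299]
force: [-0.6, -0.1, -1.6]
finger_gap: 0.649
gripper_force: 64.3
[ 0.61893428 -0.05893816  0.19052527] 19.2 [-0.35  0.46  1.95  0.84  0.22 -2.6 ] 0.6494843816687684 64.33772549265996
axis err 0.7429232214167905 n in tool [ 0.004 -0.003 -1.   ]
0.05 [ 0.008 -0.042 -1.237]
0 [ 0.003 -0.039  0.013]
```

View pics/fin.png

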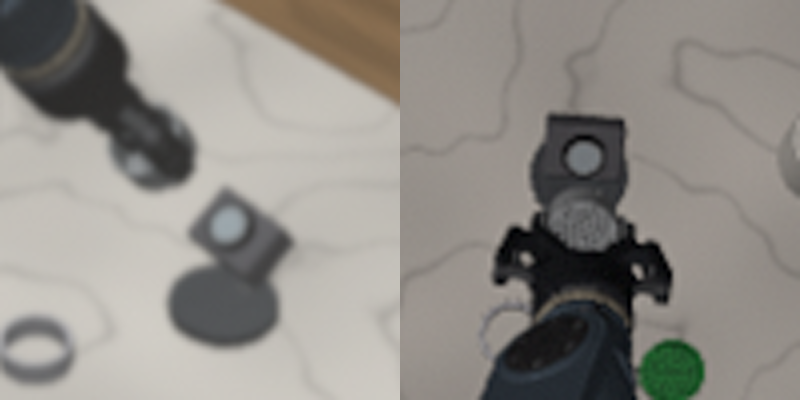

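The final view shows the basket between the fingers, aligned with the lens: basket at crop (585,222), lens at (584,156) in the top view. The arm is still, so I'm handing it in.

```bash
python3 -c "
from station import manip
print(manip.sign_off())"
```

```text
the job is handed in; nothing more can be done
None
```

I handed the job in at about 19 s: the tamper stands released and fully home in the large bore, and the deep basket is held still with its underside facing the lens at about 12 cm by my measurements; sign-off gave no verdict.

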